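Check a press spring on the dial tester

TASK

Stand the spring unit from the orange coaster in the round seat of the blue spring tester and let go of it. Then press its cap straight down with the closed fingers until the cap's top is level with the red height mark and the black needle stands at the red hand of the dial, hold it there for a full second without ever driving the needle well past the red hand, and let the spring up, leaving it standing in the seat. Do not disturb the thali, cup and tongs.

Things in the scene. Friction and masses are not known exactly. Their poses are not given: they have to be found in the camera images.
- tester: Blue box-shaped spring tester, 150 mm (its x) by 215 mm (its y): fixed base with a floating blue top, 60 mm above the table, that sinks under load. Origin on the table under the axis of the round seat; z up, yaw varies. A flat dial facing up, 96 mm across, is centred on the top 98 mm to the +y side of that axis. Fingers on the -y and +y sides of the seat clear the post on the +x side.
- seat (a point): Centre of the seat's floor, on a round steel plate 92 mm across (66 mm above the table when empty), inside a dark steel ring 6 mm high, 43 mm inside and 51 mm outside diameter. Axes as the tester's. It sinks with the tester's top, by up to 12 mm under load, on a stiff spring inside.
- mark_level (a point): Red height mark: tip of a red blade, 28 mm from the seat's axis on the +x side, on a collar on a steel post (8 mm thick, 68 mm tall, 41 mm from the axis) on the top. The cap's top must be pressed to this height, 50 to 60 mm above the seat (varies). It sinks with the top, several mm as the spring is loaded.
- needle (a joint): Angle of the black dial needle in rad, growing clockwise from above: 0 with the seat empty, 0.12 rad per newton on the tester's top, about 0.18 with the spring unit standing on it, stop at 2.88.
- redhand (a joint): Angle of the red set hand, measured like the needle (1.1 to 2.1, set anew each time). It belongs to the red height mark: pressing the spring to the mark brings the needle to this angle. The mark is held by stiff friction: leave it.
- needle_tip (a point): Point on the black needle 36 mm from the dial's centre; its x axis points outwards along the needle.
- redhand_tip (a point): Point on the red hand 36 mm from the dial's centre; its x axis points outwards along the hand.
- spring: Loose upright spring unit of a hand press, about 150 g, 70 mm tall: an aluminium sleeve 38 mm in diameter and 36 mm high (grip it here, in its upper half), its foot chamfered 3 mm, out of which a steel coil spring carries a flat dark steel cap. Origin: centre of its underside; z up its axis. It starts on the orange coaster.
- spring_top (a point): Centre of the cap's flat top, 70 mm above the unit's underside when free. The cap is 32 mm across, 6 mm thick and goes straight down up to 30 mm against the spring; its rate is not told, it takes 8 to 16 N to reach the red mark.
- coaster: Orange round plastic coaster, fixed to the table, 90 mm across, 6 mm thick; origin at the centre of its underside.
- thali: Steel compartment thali, 240 mm across, 22 mm high; bystander. Origin under its centre.
- cup: Blue ceramic cup, 76 mm across the rim, 75 mm high; bystander. Origin under its centre.
- tongs: Steel kitchen tongs lying on the table, about 230 mm long along its x, 60 mm wide, 14 mm high; bystander. Origin near the middle, at table height.
Mind the look-alikes: they are no part of the job. There is more than one size of the spring; the one meant has the size given above.

How it is judged:
By the outcome, as a careful person would: the job done as asked, in the order asked, and still so for the second after the job is handed in, with the robot touching nothing.
It also fails if it takes over 54 s, if anything falls off the work surface, if the arm or the gripper's body presses on something with over 40 N, if the wrist force passes 120 N, or if a joint passes its speed limit or range.

ROBOT

A 7-joint arm with a two-finger parallel gripper is mounted at the origin on the work surface. World frame = base frame: x ahead of the robot, y to its left, z up, the work surface at z = 0. Lengths are in m, angles in rad, forces in N, time in s.
With the tool pointing down it reaches from about 0.4 to 0.9 m from the base axis. Payload 5.5 kg.
Tool frame: the origin (TCP) lies midway between the tips of the shut fingers; the grasp point (between the pads) lies 19 mm behind it; z points along the fingers, y is the line along which they close (so a half turn about z gives the same grasp; the last joint's range is limited). The gripper opens to 92 mm and grips with 3 to 60 N. Pads are 19 mm wide; open, the fingers measure 130 mm over their backs; the gripper's body (75 mm by 190 mm) begins 47 mm behind the grasp point.
Start: joints at [1.444, 0.501, -0.427, 1.55, 0.221, 1.138, -0.21], TCP at [0.247, -0.601, 0.227] pointing down, gripper open.
Joint ranges: [-2.88, 2.88], [-0.31, 2.03], [-1.54, 1.56], [0.2, 2.42], [-1.41, 4.55], [0.19, 2.02], [-2.57, 2.57]. Speed limits (rad/s): [2.57, 2.57, 3.14, 3.14, 3.14, 3.14, 3.14].

INTERFACE

Orientations are given as a unit quaternion [w, x, y, z].
In Python, from rig import ctrl gives the robot as it stands. The module is installed in compiled form; this text tells all that it offers.
- The arm moves only by the tool send_rows, never from a script. Its argument "increments" is a list of rows, each a list of 5 numbers: the closure in counts, from 0 (fully open) to 255 (shut), then the shift along the tool's x, y, z in m, then the turn about the tool's z in rad. In form: [[jaw, tx, ty, tz, spin], ...]. A call has 1 to 10 rows; each row shifts and turns the commanded pose from where the row before left it, along the tool's axes as they then stand; what a row does not reach is not made up. A row lasts 1/10 s, in which the tool goes at most 50 mm and 8.59 degrees, less where a joint would pass 70% of its speed; a pose out of reach is approached as far as the arm can. A call is refused whole if a number of a shift passes 0.05 or a number of a turn 0.15, either way. A call with a gripper value outside its range is refused whole. The fingers move at their own pace and stop on an object; "force" is the grip in N (left out, the last holds). Time passes only in rows, so rows that do not move let the fingers close. It gives the time, the measured TCP pose, the force, the opening and the grip force at its end, in the units of the state.
- ctrl.get_state(): the state, without advancing time (a new reading comes with each control period).
- ctrl.camera(name): name is "scene" or "top"; returns a dict with "img" (420x560x3 uint8, red, green, blue), "depth" (420x560 float32, m along the optical axis (not along the pixel's ray), 0 where there is no reading), "fov_y" (degrees; the focal length in pixels is half the picture's height over the tangent of half this angle, whatever the lens; pixels are square), "cx", "cy" (the principal point, pixels), "distortion" ([k1, k2, p1, p2, k3] as OpenCV has them; the pictures are not rectified), "xyz" and "rotation" of the camera in the world. Camera axes: x right, y down, z forward; pixel columns grow to the right and rows downward; lengths in m; the calibration is good to about 2 mm. A picture is of the moment at which its call begins.
- ctrl.sign_off(): hands the job in; it is judged then, once.
Trained networks look in a picture, given as the dict that the camera call returned (one of the last four; its "shot" number tells which), for a name from the list of things; names that differ only in an ending like _2 or _b are one class to them, and where a whole thing is asked for, a point or a joint stands for the part that bears it (a point fixed in the world has none). Each returns a list of dicts, best first, with "conf" (0 to 1); they miss things now and then, are a little off and sometimes report something else, mostly with a low value. They report only what shows in the picture. A call takes as long as a camera call. They do not tell look-alikes from the thing itself.
- ctrl.masks_of(picture, name): "mask" (420x560 bool, what is visible of it) and "centre" ([column, row] in pixels, amid what is visible of it).
The state is a dict: "time_s": time; "qpos": joint angles; "qvel": joint speeds; "effort": joint torques, N m; "eef_pos": TCP position; "tcp_rot": TCP orientation; "force": force on the tool from outside, world axes, zero at the start; "wrist_torque": the same for the moment, N m; "opening": opening from 0.0 (shut) to 1.0 (fully open); "gripper_force": force on a finger pad.
Only numpy, scipy, OpenCV 4.12 (cv2) and the standard library are available. Lean on these libraries where they do the work, as an engineer would, in place of code of your own. Each camera call takes 0.05 s, during which the arm holds its last target. There are 200 camera calls.

## Working session

There is one attempt and no reset: what is moved stays moved. The work goes in short steps, Python scripts to look and compute and a tool call to move; the robot and the scene stay as the last step left them, time stands still between calls to the robot, and variables do not carry over. Pictures are saved under pics/ and viewed, at most 10 in all, crops included, and the job is handed in when it is done.

Besides the shell and the picture viewer there is one more tool, called as name(argument=value, ...) on one line, values as JSON. send_rows: Moves the arm, as the interface text tells. Its arguments: {"type":"object","properties":{"increments":{"type":"array"},"force":{"type":"number"}},"required":["increments"]}

```bash
mkdir -p pics; cat > h.py <<'E'
import numpy as np, cv2
from rig import ctrl
def K(p):
    f=p["img"].shape[0]/2/np.tan(np.radians(p["fov_y"])/2)
    return np.array([[f,0,p["cx"]],[0,f,p["cy"]],[0,0,1.]])
def R(p):
    r=np.array(p["rotation"],float)
    if r.size==9: return r.reshape(3,3)
    w,x,y,z=r.ravel()
    from scipy.spatial.transform import Rotation as Q
    return Q.from_quat([x,y,z,w]).as_matrix()
def rays(p,uv):
    n=cv2.undistortPoints(np.array(uv,float).reshape(-1,1,2),K(p),np.array(p["distortion"],float)).reshape(-1,2)
    return np.c_[n,np.ones(len(n))]
def world(p,uv,d):  # depth d
    return np.array(p["xyz"])+(rays(p,uv)*np.array(d).reshape(-1,1))@R(p).T
def onz(p,uv,z):
    d=rays(p,uv)@R(p).T; c=np.array(p["xyz"])
    return c+d*((z-c[2])/d[:,2])[:,None]
def proj(p,X):
    Rm=R(p); rv=cv2.Rodrigues(Rm.T)[0]; t=-Rm.T@np.array(p["xyz"])
    return cv2.projectPoints(np.array(X,float).reshape(-1,1,3),rv,t,K(p),np.array(p["distortion"],float))[0].reshape(-1,2)
def cloud(p,m):
    v,u=np.nonzero(m&(p["depth"]>0)); return world(p,np.c_[u,v],p["depth"][v,u])
def save(p,n,box=None,s=1):
    im=p["img"][:,:,::-1]
    if box: im=im[box[1]:box[3],box[0]:box[2]]
    cv2.imwrite("pics/"+n,cv2.resize(im,None,fx=s,fy=s,interpolation=cv2.INTER_CUBIC))
E
python3 - <<'E'
from h import *
for n in("top","scene"):
    p=ctrl.camera(n); save(p,n+"0.png",s=1.4); print(n,p["xyz"],p["rotation"],p["fov_y"])
    for t in("tester","seat","mark_level","needle_tip","redhand_tip","spring","spring_top","coaster","thali","cup","tongs"):
        for r in ctrl.masks_of(p,t)[:4]:
            c=cloud(p,r["mask"])
            print(t,round(r["conf"],2),np.round(r["centre"],1),len(c),np.round(np.median(c,0),3) if len(c) else'', np.round(np.percentile(c,[2,98],axis=0),3).tolist() if len(c) else '')
print(ctrl.get_state())
E
```

```text
top [ 0.37518126 -0.05572986  1.4713271 ] [ 0.06275631 -0.701041    0.70765142 -0.06190822] 43.09817181575445
tester 0.95 [319. 250.] 4642 [ 0.514 -0.166  0.062] [[0.44, -0.271, 0.004], [0.594, -0.063, 0.073]]
seat 0.72 [319.2 252.3] 4385 [ 0.515 -0.166  0.063] [[0.442, -0.268, 0.056], [0.591, -0.066, 0.074]]
mark_level 0.74 [316.  251.8] 4544 [ 0.516 -0.166  0.063] [[0.442, -0.269, 0.052], [0.594, -0.064, 0.073]]
spring 0.84 [150.7 281.5] 350 [0.447 0.279 0.09 ] [[0.426, 0.264, 0.002], [0.469, 0.306, 0.099]]
spring 0.65 [180.  228.7] 86 [0.593 0.208 0.051] [[0.583, 0.199, 0.02], [0.605, 0.221, 0.059]]
spring 0.43 [274.3 165.8] 5502 [ 0.782 -0.058  0.006] [[0.673, -0.167, -0.002], [0.889, 0.05, 0.025]]
spring_top 0.52 [145.8 283.2] 198 [0.448 0.286 0.093] [[0.43, 0.269, 0.057], [0.466, 0.306, 0.099]]
spring_top 0.45 [178.2 225. ] 70 [0.594 0.212 0.052] [[0.585, 0.201, 0.026], [0.605, 0.223, 0.059]]
coaster 0.88 [197.1 271. ] 570 [0.483 0.163 0.006] [[0.452, 0.132, 0.001], [0.533, 0.213, 0.014]]
thali 0.88 [275.  166.8] 5516 [ 0.781 -0.058  0.006] [[0.672, -0.167, -0.002], [0.889, 0.0
[... 1703 characters left out ...]
1.2, 'qpos': array([ 1.44419778,  0.50086423, -0.42699091,  1.55037923,  0.22085548,
        1.13828224, -0.21027103]), 'qvel': array([ 0.00079025, -0.00103129, -0.00077563, -0.0001345 , -0.00060891,
        0.00068148,  0.00113083]), 'effort': array([ 1.09445200e-04, -5.66463161e+01, -5.81064641e+00, -2.79509050e+01,
       -6.66011497e-02,  2.09442963e-02,  7.39551729e-05]), 'eef_pos': array([ 0.24702382, -0.60125935,  0.22675899]), 'tcp_rot': array([ 4.99549345e-05,  9.81060484e-01,  1.93701637e-01, -8.03934790e-07]), 'force': array([-0.21632612,  0.48014723,  0.09161979]), 'wrist_torque': array([-0.01792005,  0.05157126, -0.00076955]), 'gripper_force': 0.0, 'opening': 1.0045458186805787}
```

View pics/top0.png

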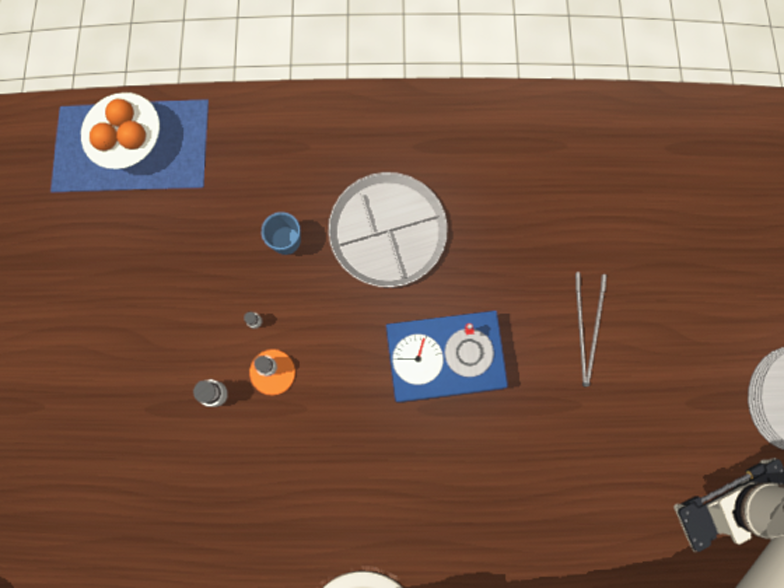

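View pics/scene0.png

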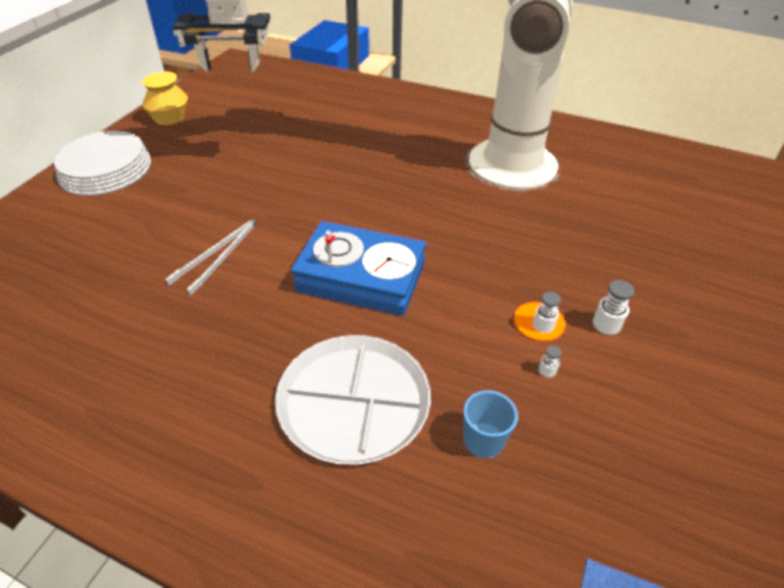

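The top view shows the target spring on the orange coaster at about (265,366) in the enlarged picture. The larger look-alike is at (210,392) and the smaller one at (253,320). The seat is at (469,352), the dial at (418,358) and the red blade at (469,328). Next I'll measure these precisely.

```bash
cat >> h.py <<'E'
def plan(goal,yaw_y=None,n=None,s=None):
    """tool-axis shift from the current pose to goal; yaw_y: wanted world direction of tool y (deg, mod 180)"""
    from scipy.spatial.transform import Rotation as Q
    s=s or ctrl.get_state(); w,x,y,z=s["tcp_rot"]; M=Q.from_quat([x,y,z,w]).as_matrix()
    d=M.T@(np.array(goal)-s["eef_pos"]); a=np.degrees(np.arctan2(M[1,1],M[0,1])); sp=0
    if yaw_y is not None: sp=-((yaw_y-a+90)%180-90)
    print("t",s["time_s"],"tcp",np.round(s["eef_pos"],4),"tilt",np.round(M[:2,2],4),"yaw_y",round(a,2),"tool shift",np.round(d,4),"spin",round(np.radians(sp),4),"F",np.round(s["force"],2),"open",round(s["opening"],3))
def disc(p,m,z):
    """centre and radius of the hull of mask m seen on plane z"""
    c,_=cv2.findContours(m.astype(np.uint8),cv2.RETR_EXTERNAL,cv2.CHAIN_APPROX_NONE)
    h=cv2.convexHull(max(c,key=cv2.contourArea)).reshape(-1,2)
    w=onz(p,h,z)[:,:2]; A=np.c_[2*w,np.ones(len(w))]; q=np.linalg.lstsq(A,(w**2).sum(1),rcond=None)[0]
    return q[:2],np.sqrt(q[2]+q[:2]@q[:2])
E
python3 - <<'E'
from h import *
for n in("top","scene"):
    p=ctrl.camera(n); hsv=cv2.cvtColor(p["img"],cv2.COLOR_RGB2HSV)
    Kf=proj(p,[[.52,-.17,.066],[.505,.185,.05]]).astype(int); print(n,Kf.tolist())
    H,W=p["depth"].shape; vv,uu=np.mgrid[:H,:W]
    g=onz(p,np.c_[uu.ravel(),vv.ravel()],.064).reshape(H,W,3)
    box=(g[...,0]>.43)&(g[...,0]<.61)&(g[...,1]>-.28)&(g[...,1]<-.05)
    light=box&(hsv[...,1]<90)&(hsv[...,2]>100)
    nl,lab,st,ce=cv2.connectedComponentsWithStats(light.astype(np.uint8))
    for i in range(1,nl):
        if st[i,4]>200:
            for z in(.062,.066):print(" disc",ce[i].round(1),st[i,4],z,[np.round(v,4) for v in disc(p,lab==i,z)])
    g=onz(p,np.c_[uu.ravel(),vv.ravel()],.006).reshape(H,W,3)
    orange=(hsv[...,0]<20)&(hsv[...,1]>180)&(hsv[...,2]>150)&(abs(g[...,0]-.5)<.1)&(abs(g[...,1]-.17)<.1)
    print(" coaster",[np.round(v,4) for v in disc(p,orange,.006)])
    g=onz(p,np.c_[uu.ravel(),vv.ravel()],.076).reshape(H,W,3)
    near=(abs(g[...,0]-.505)<.035)&(abs(g[...,1]-.185)<.035)
    v,u=np.nonzero(near&(p["depth"]>0)); c=world(p,np.c_[u,v],p["depth"][v,u]); k=(c[:,2]>.066)
    print(" cap depth pts",k.sum(),np.round(c[k].mean(0),4),np.round(c[k].max(0)-c[k].min(0),3))
    dark=near&(hsv[...,2]<110)&(hsv[...,1]<90)
    nl,lab,st,ce=cv2.connectedComponentsWithStats(dark.astype(np.uint8))
    for i in range(1,nl):
        if st[i,4]>20: print(" cap",ce[i].round(1),st[i,4],[np.round(v,4) for v in disc(p,lab==i,.076)],onz(p,[ce[i]],.076).round(4))
    b=[(240,190,390,300),(180,140,330,250)][n=="scene"]; im1=p["img"][b[1]:b[3],b[0]:b[2]]
    c=Kf[1]; im2=p["img"][c[1]-55:c[1]+55,c[0]-75:c[0]+75]
    if n=="top": A=[im1,im2]
    else: A+=[im1,im2]
im=np.vstack([np.hstack([cv2.resize(a,(400,293),interpolation=cv2.INTER_CUBIC) for a in A[i:i+2]]) for i in(0,2)])
cv2.imwrite("pics/crop1.png",im[:,:,::-1])
plan([.505,.185,.2],67)
E
```

```text
top [[319, 252], [187, 259]]
 disc [315.7 254.1] 2004 0.062 [array([ 0.518 , -0.1603]), np.float64(0.0872)]
 disc [315.7 254.1] 2004 0.066 [array([ 0.5176, -0.16  ]), np.float64(0.0869)]
 coaster [array([0.4925, 0.1743]), np.float64(0.0452)]
 cap depth pts 115 [0.5023 0.1831 0.0767] [0.03  0.031 0.014]
 cap [188.4 260. ] 104 [array([0.5017, 0.178 ]), np.float64(0.015)] [[0.5016 0.1781 0.076 ]]
scene [[255, 179], [391, 220]]
 disc [260.9 182.1] 1503 0.062 [array([ 0.5161, -0.1581]), np.float64(0.0859)]
 disc [260.9 182.1] 1503 0.066 [array([ 0.5203, -0.1561]), np.float64(0.0854)]
 coaster [array([0.495 , 0.1753]), np.float64(0.0487)]
 cap depth pts 117 [0.5073 0.1843 0.0756] [0.033 0.029 0.011]
t 1.3 tcp [ 0.247  -0.6012  0.2267] tilt [0. 0.] yaw_y -67.66 tool shift [ 0.5374 -0.6292  0.0268] spin 0.7913 F [ 0.43 -1.04  0.09] open 0.999
```

View pics/crop1.png

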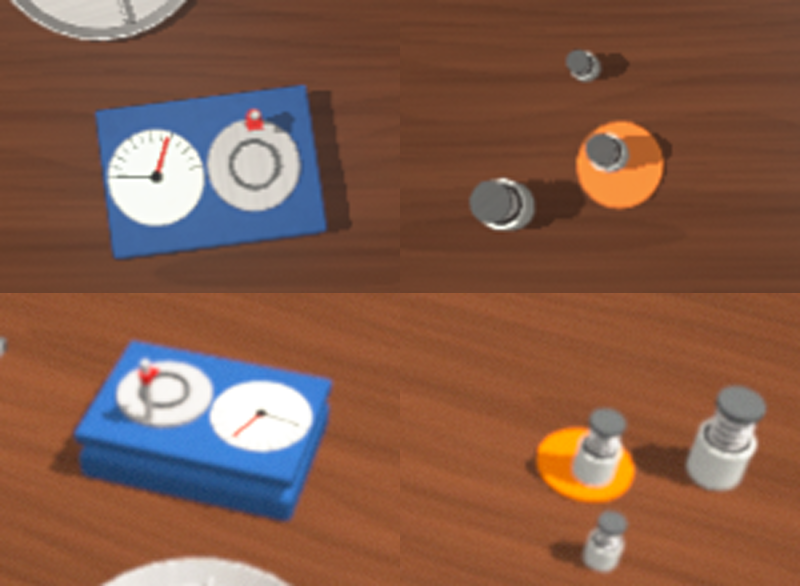

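The crops show the seat ring and plate, the red hand at roughly 1.8–1.9 rad, the needle at 0, and the target spring upright on the coaster. I'll fit model silhouettes to get accurate centres.

```bash
cat >> h.py <<'E'
from scipy.optimize import minimize
a_=np.linspace(0,2*np.pi,72)
def circ(x,y,z,r): return np.c_[x+r*np.cos(a_),y+r*np.sin(a_),0*a_+z]
def soft(p,hulls,S=4):
    im=np.zeros((p["img"].shape[0]*S,p["img"].shape[1]*S),np.uint8)
    for h in hulls:
        q=cv2.convexHull(((proj(p,h)+.5)*S-.5).astype(np.float32)); cv2.fillConvexPoly(im,np.round(q*16).astype(np.int32),255,shift=4)
    return cv2.resize(im,p["img"].shape[1::-1],interpolation=cv2.INTER_AREA)/255.
def fit(p,m,model,x0):
    def cost(x):
        s=soft(p,model(x)); return -np.minimum(s,m).sum()/np.maximum(s,m).sum()
    st=np.r_[[x0],[np.array(x0)+d for d in .006*np.eye(len(x0))]]
    r=minimize(cost,x0,method="Nelder-Mead",options=dict(initial_simplex=st,xatol=1e-4,fatol=1e-5)); return r.x,-r.fun
def gridz(p,z):
    H,W=p["depth"].shape; v,u=np.mgrid[:H,:W]; return onz(p,np.c_[u.ravel(),v.ravel()],z).reshape(H,W,3)
def springmodel(z0,cap=.07):
    return lambda x:[np.r_[circ(*x,z0+.003,.019),circ(*x,z0+.036,.019)],np.r_[circ(*x,z0+cap-.006,.016),circ(*x,z0+cap,.016)],np.r_[circ(*x,z0+.036,.013),circ(*x,z0+cap,.013)]]
E
python3 - <<'E'
from h import *
for n in("top","scene"):
    p=ctrl.camera(n); hsv=cv2.cvtColor(p["img"],cv2.COLOR_RGB2HSV).astype(int); h,s,v=hsv[...,0],hsv[...,1],hsv[...,2]
    g=gridz(p,.04); m=(np.hypot(g[...,0]-.505,g[...,1]-.18)<.05)&(s<105)&(v>60)
    nl,lab,st,ce=cv2.connectedComponentsWithStats(m.astype(np.uint8)); i=1+st[1:,4].argmax(); m=lab==i
    x,c=fit(p,m,springmodel(.006),[.503,.181]); print(n,"spring",x.round(4),"iou",round(c,3),m.sum())
    g=gridz(p,.062); box=(g[...,0]>.43)&(g[...,0]<.61)&(g[...,1]>-.28)&(g[...,1]<-.05)
    blue=(h>100)&(h<130)&(s>110); light=(box&~blue&(s<100)&(v>70)|box&((h<8)|(h>172))&(s>120)).astype(np.uint8)
    for nm,z,r,x0 in(("dial",.062,.048,[.51,-.12]),("plate",.066,.046,[.523,-.215])):
        mm=light*(np.hypot(g[...,0]-x0[0],g[...,1]-x0[1])<.053).astype(np.uint8)
        mm=cv2.morphologyEx(mm,cv2.MORPH_CLOSE,np.ones((3,3)))
        x,c=fit(p,mm,lambda q:[circ(*q,z,r)],x0); print("  ",nm,x.round(4),"iou",round(c,3))
        if nm=="plate":
            b=(np.hypot(g[...,0]-x[0],g[...,1]-x[1])<.034)&(v<140)
            b2=cv2.connectedComponentsWithStats(b.astype(np.uint8)); i=1+b2[2][1:,4].argmax()
            print("   ring",[q.round(4) for q in disc(p,b2[1]==i,.072)])
        else:
            # hands, polar about the dial centre
            red=mm.astype(bool)&((h<8)|(h>172))&(s>120); w=g[red][:,:2]-x; e=np.hypot(*w.T)<.045
            print("   red dir deg",np.degrees(np.arctan2(w[e,1].mean(),w[e,0].mean())).round(1),e.sum())
            k=np.hypot(g[...,0]-x[0],g[...,1]-x[1]); bl=(k<.045)&(k>.012)&(v<110)&(s<100); w=g[bl][:,:2]-x
            if bl.sum(): print("   black dir",np.degrees(np.arctan2(w[:,1].mean(),w[:,0].mean())).round(1),bl.sum())
E
```

```text
top spring [0.503  0.1824] iou 0.882 178
   dial [ 0.5105 -0.1141] iou 0.921
   red dir deg -10.7 19
   plate [ 0.5222 -0.2094] iou 0.932
   ring [array([ 0.5221, -0.2101]), np.float64(0.0248)]
scene spring [0.5024 0.1843] iou 0.88 376
   dial [ 0.5107 -0.1149] iou 0.908
   red dir deg nan 0
   plate [ 0.5263 -0.2066] iou 0.894
   ring [array([ 0.5398, -0.2217]), np.float64(0.0061)]<stdin>:20: RuntimeWarning: Mean of empty slice.
  ret = ret.dtype.type(ret / rcount)
```

send_rows(increments=[[0,0.03,-0.035,0,0.1],[0,0.03,-0.035,0,0.1],[0,0.03,-0.035,0,0.1],[0,0.03,-0.035,0,0.1],[0,0.03,-0.035,0,0]])

```text
time_s: 1.9
eef_pos: [0.3605, -0.4015, 0.2271]
tcp_rot: [0.0, 1.0, -0.007, -0.0]
force: [-0.1, 0.2, -0.1]
opening: 1.0
gripper_force: 0.0
```

send_rows(increments=[[0,0.011,-0.045,0,0],[0,0.011,-0.045,0,0],[0,0.011,-0.045,0,0],[0,0.011,-0.045,0,0],[0,0.011,-0.045,0,0],[0,0.011,-0.045,0,0],[0,0.011,-0.045,0,0],[0,0.011,-0.045,0,0],[0,0.011,-0.045,0,0],[0,0.011,-0.045,0,0]])

```text
time_s: 2.9
eef_pos: [0.4751, 0.0475, 0.2272]
tcp_rot: [0.0, 1.0, -0.005, 0.001]
force: [1.5, -0.5, -0.0]
opening: 1.001
gripper_force: 0.0
```

send_rows(increments=[[0,0.011,-0.045,0,0],[0,0.011,-0.045,0,0],[0,0.011,-0.03,0,0],[0,0,0,0,0.1],[0,0,0,0,0.1],[0,0,0,0,0.1],[0,0,0,0,0.09],[0,0,0,0,0]])

```text
time_s: 3.7
eef_pos: [0.509, 0.1655, 0.2269]
tcp_rot: [0.0, 0.98, -0.199, 0.0]
force: [0.3, 0.4, 0.1]
opening: 0.999
gripper_force: 0.0
```

```bash
python3 -c "
from h import *
plan([.503,.183,.12],67); plan([.503,.183,.018],67)"
```

```text
t 3.7 tcp [0.509  0.1655 0.2269] tilt [ 0.0005 -0.0003] yaw_y -112.97 tool shift [-0.0125 -0.0138  0.1069] spin 0.0006 F [0.25 0.37 0.09] open 0.999
t 3.7 tcp [0.509  0.1655 0.2269] tilt [ 0.0005 -0.0003] yaw_y -112.97 tool shift [-0.0125 -0.0138  0.2089] spin 0.0006 F [0.25 0.37 0.09] open 0.999
```

send_rows(increments=[[0,-0.0125,-0.0138,0,0],[0,0,0,0.03,0],[0,0,0,0.03,0],[0,0,0,0.03,0],[0,0,0,0.02,0],[0,0,0,0,0]])

```text
time_s: 4.3
eef_pos: [0.5005, 0.1823, 0.1141]
tcp_rot: [0.002, 0.98, -0.197, -0.002]
force: [-0.4, 0.0, 0.5]
opening: 1.001
gripper_force: 0.0
```

```bash
python3 -c "
from h import *
plan([.503,.183,.017],67)
p=ctrl.camera('scene');save(p,'g1.png',(300,120,480,290),4)"
```

```text
t 4.3 tcp [0.5005 0.1823 0.1141] tilt [-0.0053 -0.002 ] yaw_y -112.77 tool shift [ 0.0024 -0.002   0.0971] spin 0.004 F [-0.43  0.    0.47] open 1.001
```

View pics/g1.png

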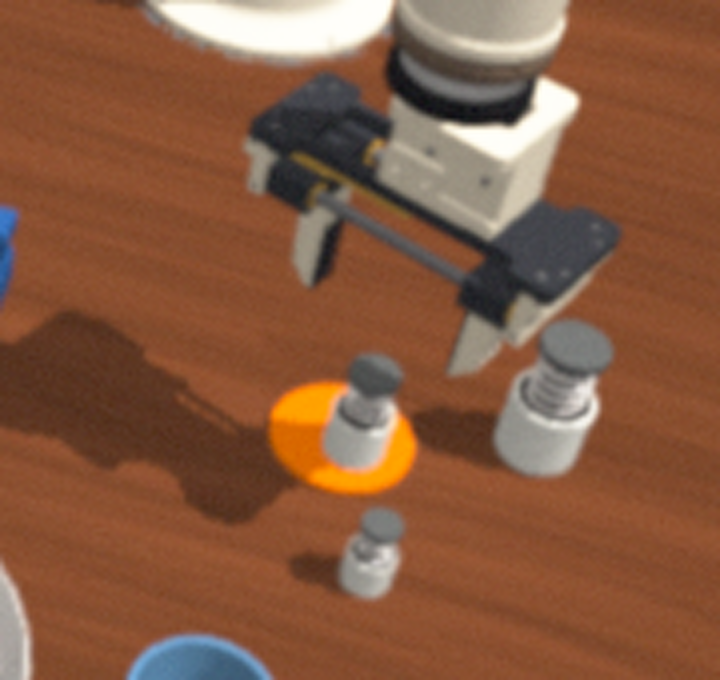

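The view shows the fingers straddling the spring at (375,415), clear of both look-alikes. I'll descend and grip.

send_rows(increments=[[0,0.001,-0.001,0.03,0],[0,0,0,0.03,0],[0,0,0,0.02,0],[0,0,0,0.01,0],[0,0,0,0,0],[0,0,0,0,0]])

```text
time_s: 4.95
eef_pos: [0.5052, 0.1842, 0.028]
tcp_rot: [-0.001, 0.98, -0.199, 0.001]
force: [0.3, 0.9, 0.7]
opening: 0.998
gripper_force: 0.0
```

```bash
python3 -c "
from h import *
plan([.503,.183,.017],67)"
```

```text
t 4.95 tcp [0.5052 0.1842 0.028 ] tilt [0.0018 0.001 ] yaw_y -112.91 tool shift [-0.0016  0.002   0.011 ] spin 0.0016 F [0.25 0.91 0.73] open 0.998
```

send_rows(increments=[[0,-0.001,0.001,0.006,0],[0,0,0,0.005,0],[0,0,0,0,0],[0,0,0,0,0],[150,0,0,0,0],[150,0,0,0,0],[150,0,0,0,0],[150,0,0,0,0]], force=8)

```text
time_s: 5.75
eef_pos: [0.5029, 0.183, 0.0158]
tcp_rot: [-0.0, 0.98, -0.199, 0.0]
force: [0.7, -0.5, 0.1]
opening: 0.705
gripper_force: 0.0
```

```bash
python3 -c "
from h import *
plan([.503,.183,.017],67)"
```

```text
t 5.75 tcp [0.5029 0.183  0.0158] tilt [0.0002 0.    ] yaw_y -112.93 tool shift [ 0.0001 -0.     -0.0012] spin 0.0012 F [ 0.71 -0.48  0.06] open 0.705
```

Closing slowly; keep closing with more command.

send_rows(increments=[[200,0,0,0,0],[200,0,0,0,0],[200,0,0,0,0],[200,0,0,0,0],[200,0,0,0,0],[200,0,0,0,0],[200,0,0,0,0]], force=15)

```text
time_s: 6.45
eef_pos: [0.503, 0.1832, 0.0158]
tcp_rot: [-0.0, 0.98, -0.199, 0.0]
force: [0.1, 0.5, 0.4]
opening: 0.409
gripper_force: 15.0
```

send_rows(increments=[[200,0,0,-0.02,0],[200,0,0,-0.04,0],[200,0,0,-0.045,0],[200,0,0,-0.045,-0.1],[200,0,0,-0.03,-0.1],[200,0,0,0,-0.1],[200,0,0,0,-0.1],[200,0,0,0,-0.12],[200,0,0,0,0]])

```text
time_s: 7.35
eef_pos: [0.5022, 0.1825, 0.1954]
tcp_rot: [0.0, 0.998, 0.06, -0.001]
force: [-0.3, -0.2, -1.4]
opening: 0.404
gripper_force: 15.0
```

send_rows(increments=[[200,-0.003,0.03,0,0],[200,-0.003,0.04,0,0],[200,-0.003,0.04,0,0],[200,-0.003,0.045,0,0],[200,-0.003,0.045,0,0],[200,-0.003,0.045,0,0],[200,-0.003,0.045,0,0],[200,-0.003,0.04,0,0],[200,-0.003,0.035,0,0],[200,-0.002,0.025,0,0]])

```text
time_s: 8.35
eef_pos: [0.5196, -0.211, 0.1952]
tcp_rot: [0.0, 0.998, 0.057, -0.001]
force: [-0.8, -0.1, -1.8]
opening: 0.408
gripper_force: 15.0
```

send_rows(increments=[[200,0,0,0,0],[200,0,0,0,0],[200,0,0,0,0]])

```text
time_s: 8.65
eef_pos: [0.5206, -0.206, 0.1954]
tcp_rot: [-0.001, 0.998, 0.06, -0.0]
force: [-0.7, 0.5, -1.6]
opening: 0.406
gripper_force: 15.0
```

```bash
python3 -c "
from h import *
plan([.5225,-.209,.12],97)"
```

```text
t 8.65 tcp [ 0.5206 -0.206   0.1954] tilt [-0.0007  0.0011] yaw_y -83.11 tool shift [0.0016 0.0033 0.0754] spin -0.0019 F [-0.68  0.55 -1.55] open 0.406
```

send_rows(increments=[[200,0.0015,0.003,0.02,0],[200,0,0,0.03,0],[200,0,0,0.025,0],[200,0,0,0.02,0],[200,0,0,0,0],[200,0,0,0,0]])

```text
time_s: 9.25
eef_pos: [0.5228, -0.2091, 0.1009]
tcp_rot: [-0.0, 0.998, 0.061, -0.0]
force: [0.3, 0.0, -1.1]
opening: 0.406
gripper_force: 15.0
```

```bash
python3 -c "
from h import *
plan([.5225,-.209,.086],97)
p=ctrl.camera('scene');q=ctrl.camera('top')
s=ctrl.get_state();x,y,z=s['eef_pos'];b=z-.0098;print(b)
ims=[]
for c in (p,q):
    S=6;u,v=proj(c,[x,y,.08])[0].astype(int);u0,v0=u-33,v-45
    im=cv2.resize(c['img'][v0:v0+75,u0:u0+66],None,fx=S,fy=S,interpolation=cv2.INTER_CUBIC)
    for X,Y,Z,r,col in((x,y,b+.003,.019,(255,0,0)),(x,y,b+.07,.016,(255,0,0)),(.5222,-.2095,.072,.0255,(0,255,0)),(.5222,-.2095,.066,.046,(0,255,0))):
        P=proj(c,circ(X,Y,Z,r));P=((P-[u0,v0]+.5)*S).astype(np.int32);cv2.polylines(im,[P],True,col,1)
    ims.append(im)
cv2.imwrite('pics/seat1.png',np.hstack(ims)[:,:,::-1])"
```

```text
t 9.25 tcp [ 0.5228 -0.2091  0.1009] tilt [-0.0004  0.0007] yaw_y -83.05 tool shift [-0.0002 -0.0001  0.0149] spin -0.0009 F [ 0.27  0.02 -1.09] open 0.406
0.09237125836808846
```

View pics/seat1.png

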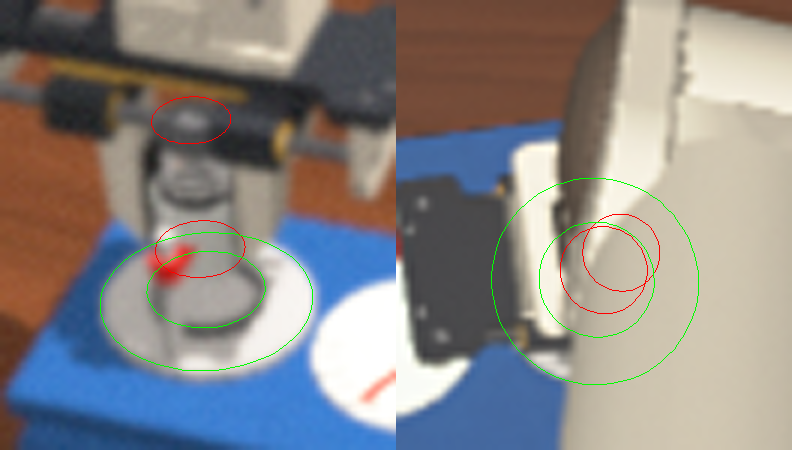

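The scene view shows the held sleeve over the ring. The fitted plate outline matches well, and the sleeve centre at (194,230) is within about 1 mm of the prediction. I'll lower it into the seat.

send_rows(increments=[[200,-0.0005,0.001,0.008,0],[200,0,0,0.006,0],[200,0,0,0.003,0],[200,0,0,0.003,0],[200,0,0,0,0]])

```text
time_s: 9.85
eef_pos: [0.5219, -0.2114, 0.0802]
tcp_rot: [-0.0, 0.998, 0.06, -0.0]
force: [-0.4, 0.7, -1.9]
opening: 0.402
gripper_force: 15.0
```

send_rows(increments=[[200,0,0,0.002,0],[200,0,0,0.002,0],[200,0,0,0,0]])

```text
time_s: 10.15
eef_pos: [0.5226, -0.2112, 0.077]
tcp_rot: [-0.0, 0.998, 0.06, 0.0]
force: [-0.2, 1.3, 2.4]
opening: 0.407
gripper_force: 15.0
```

```bash
python3 -c "
from h import *
plan([.5222,-.21,.0758],97)"
```

```text
t 10.15 tcp [ 0.5226 -0.2112  0.077 ] tilt [0.0007 0.0001] yaw_y -83.12 tool shift [-0.0002 -0.0012  0.0012] spin -0.002 F [-0.17  1.33  2.37] open 0.407
```

send_rows(increments=[[200,0,-0.0007,0,0],[200,0,-0.0007,0,0],[200,0,0,0,0],[200,0,0,0,0]])

```text
time_s: 10.55
eef_pos: [0.5218, -0.21, 0.0765]
tcp_rot: [-0.0, 0.998, 0.06, -0.0]
force: [0.8, 1.7, -2.4]
opening: 0.407
gripper_force: 15.0
```

```bash
python3 -c "
from h import *
plan([.5222,-.21,.0758],97)
print(ctrl.get_state()['wrist_torque'])"
```

```text
t 10.55 tcp [ 0.5218 -0.21    0.0765] tilt [-0.0003  0.0002] yaw_y -83.13 tool shift [0.0004 0.     0.0007] spin -0.0023 F [ 0.8   1.72 -2.36] open 0.407
[ 0.12403436 -0.01988437 -0.03205387]
```

send_rows(increments=[[200,0,0,0.001,0],[200,0,0,0.001,0],[200,0,0,0,0],[200,0,0,0,0]])

```text
time_s: 10.95
eef_pos: [0.5219, -0.21, 0.0747]
tcp_rot: [-0.0, 0.998, 0.06, -0.0]
force: [-0.2, 1.2, 1.1]
opening: 0.406
gripper_force: 15.0
```

```bash
python3 -c "
from h import *
plan([.5222,-.21,.0758],97)
print(ctrl.get_state()['wrist_torque'])"
```

```text
t 10.95 tcp [ 0.5219 -0.21    0.0747] tilt [-0.0002  0.0001] yaw_y -83.13 tool shift [ 0.0003  0.     -0.0011] spin -0.0023 F [-0.19  1.19  1.12] open 0.406
[ 0.32284305  0.11389647 -0.02396727]
```

send_rows(increments=[[60,0,0,0,0],[60,0,0,0,0],[60,0,0,0,0],[60,0,0,0,0],[60,0,0,0,0],[60,0,0,0,0]])

```text
time_s: 11.55
eef_pos: [0.522, -0.2102, 0.0748]
tcp_rot: [0.0, 0.998, 0.06, 0.0]
force: [0.1, -1.2, -0.6]
opening: 0.761
gripper_force: 0.0
```

send_rows(increments=[[60,0,0,-0.01,0],[60,0,0,-0.02,0],[60,0,0,-0.03,0],[60,0,0,-0.04,0],[60,0,0,-0.03,0],[255,0,0,0,0],[255,0,0,0,0],[255,0,0,0,0],[255,0,0,0,0],[255,0,0,0,0]])

```text
time_s: 12.55
eef_pos: [0.5212, -0.2098, 0.2036]
tcp_rot: [-0.001, 0.998, 0.06, -0.001]
force: [-0.1, -0.2, -0.2]
opening: 0.381
gripper_force: 0.0
```

```bash
python3 -c "
from h import *
plan([.5222,-.21,.2],97)
p=ctrl.camera('scene');q=ctrl.camera('top')
ims=[]
for c in (p,q):
    S=6;u,v=proj(c,[.52,-.2,.08])[0].astype(int);u0,v0=u-33,v-45
    im=cv2.resize(c['img'][v0:v0+75,u0:u0+66],None,fx=S,fy=S,interpolation=cv2.INTER_CUBIC)
    ims.append(im)
    for X,Y,Z,r,col in((.5222,-.2095,.101,.019,(255,0,0)),(.5222,-.2095,.135,.016,(255,0,0))):
        P=proj(c,circ(X,Y,Z,r));P=((P-[u0,v0]+.5)*S).astype(np.int32);cv2.polylines(im,[P],True,col,1)
cv2.imwrite('pics/seat2.png',np.hstack(ims)[:,:,::-1])"
```

```text
t 12.55 tcp [ 0.5212 -0.2098  0.2036] tilt [-0.002   0.0009] yaw_y -83.13 tool shift [0.0009 0.0003 0.0036] spin -0.0023 F [-0.13 -0.19 -0.19] open 0.381
```

View pics/seat2.png

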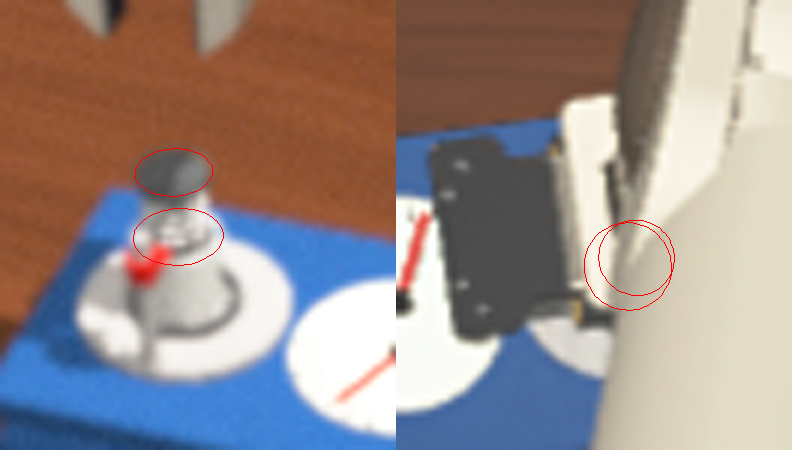

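The spring stands in the seat: its cap is at (172,172), the sleeve is inside the ring, and the blade is at (150,265). I'll finish closing the fingers and read the dial hands.

send_rows(increments=[[255,0.001,0,0,0],[255,0,0,0,0],[255,0,0,0,0],[255,0,0,0,0],[255,0,0,0,0],[255,0,0,0,0]], force=20)

```text
time_s: 13.25
eef_pos: [0.523, -0.21, 0.2048]
tcp_rot: [0.0, 0.998, 0.06, 0.0]
force: [-0.1, -0.2, -0.0]
opening: 0.008
gripper_force: 0.0
```

```bash
cat >> h.py <<'E'
def dial(p,zt=.062,c=(.5106,-.1145),show=True):
    """world directions (deg) of red hand and black needle, read around the dial's centre"""
    img=p["img"].astype(float); S=np.arange(0,360,.5); rr=np.arange(.014,.034,.001)
    # refine centre in the picture: light disc
    T=np.radians(S)[:,None]; X=np.stack([c[0]+rr*np.cos(T),c[1]+rr*np.sin(T),0*T+0*rr+zt],-1).reshape(-1,3)
    uv=proj(p,X).astype(np.float32).reshape(len(S),len(rr),2)
    I=cv2.remap(p["img"],uv[...,0],uv[...,1],cv2.INTER_LINEAR).astype(float)
    red=(I[...,0]-(I[...,1]+I[...,2])/2).mean(1); dark=(255-I[...,0]).mean(1)
    out=[]
    for s in(red,dark):
        s=s-np.median(s); i=s.argmax(); k=(i+np.arange(-24,25))%len(s); w=np.clip(s[k]-.3*s[i],0,None)
        out.append((S[i]+.5*(w*np.arange(-24,25)).sum()/w.sum(),s[i]))
    return out
E
python3 - <<'E'
from h import *
plan([.5222,-.21,.2],97)
p=ctrl.camera("scene")
np.save("scene2.npy",p["img"])
for zt in(.061,.0625): 
  for c in((.5106,-.1145),(.5106,-.1125),(.5106,-.1165),(.5125,-.1145),(.5087,-.1145)): print(zt,c,np.round(dial(p,zt,c),1).tolist())
u,v=proj(p,[.5106,-.1145,.062])[0]; u0,v0=int(u)-30,int(v)-22; S=10
im=cv2.resize(p["img"][v0:v0+45,u0:u0+60],None,fx=S,fy=S,interpolation=cv2.INTER_CUBIC)
for X in (circ(.5106,-.1145,.062,.048),circ(.5106,-.1145,.062,.002)):
  cv2.polylines(im,[((proj(p,X)-[u0,v0]+.5)*S).astype(np.int32)],True,(0,200,0),1)
cv2.imwrite("pics/dial1.png",im[:,:,::-1])
E
```

```text
t 13.25 tcp [ 0.523  -0.21    0.2048] tilt [ 0.0001 -0.0001] yaw_y -83.14 tool shift [-0.0007 -0.0001  0.0048] spin -0.0024 F [-0.06 -0.2  -0.03] open 0.008
0.061 (0.5106, -0.1145) [[349.5, 77.2], [82.0, 13.3]]
0.061 (0.5106, -0.1125) [[344.7, 79.7], [81.1, 14.4]]
0.061 (0.5106, -0.1165) [[354.3, 71.7], [83.2, 12.9]]
0.061 (0.5125, -0.1145) [[348.2, 77.1], [86.6, 12.4]]
0.061 (0.5087, -0.1145) [[350.8, 76.3], [77.6, 13.4]]
0.0625 (0.5106, -0.1145) [[352.2, 74.9], [78.7, 13.3]]
0.0625 (0.5106, -0.1125) [[347.4, 78.8], [77.8, 14.3]]
0.0625 (0.5106, -0.1165) [[357.0, 68.4], [79.8, 13.4]]
0.0625 (0.5125, -0.1145) [[350.8, 75.7], [83.2, 12.8]]
0.0625 (0.5087, -0.1145) [[353.5, 72.8], [74.2, 13.0]]
```

View pics/dial1.png

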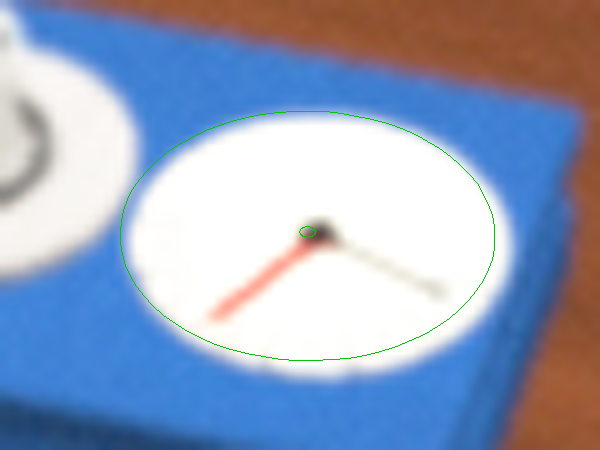

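The dial shows the hub at (320,234), the red hand towards (212,318) and the needle faint towards (440,292). The needle still has about 1.63 rad to go. I'll anchor the reading on the hub, then descend to the cap.

send_rows(increments=[[255,-0.0007,0,0.02,0],[255,0,0,0.02,0],[255,0,0,0.015,0],[255,0,0,0.008,0],[255,0,0,0,0]])

```text
time_s: 13.8
eef_pos: [0.5215, -0.2098, 0.1407]
tcp_rot: [-0.001, 0.998, 0.06, -0.001]
force: [0.9, -0.3, 0.2]
opening: 0.006
gripper_force: 0.0
```

send_rows(increments=[[255,0,0,0.002,0],[255,0,0,0.002,0],[255,0,0,0.002,0],[255,0,0,0.002,0],[255,0,0,0.002,0],[255,0,0,0.002,0],[255,0,0,0,0],[255,0,0,0,0]])

```text
time_s: 14.6
eef_pos: [0.5227, -0.2102, 0.13]
tcp_rot: [0.0, 0.998, 0.06, 0.0]
force: [0.0, -0.6, 3.5]
opening: 0.005
gripper_force: 1.6
```

```bash
cat >> h.py <<'E'
def hub(p,z):
    u,v=proj(p,[.5106,-.1125,z])[0]; u0,v0=int(round(u))-5,int(round(v))-4
    g=255-p["img"][v0:v0+9,u0:u0+11].max(2).astype(float); w=np.clip(g-.45*g.max(),0,None)
    yy,xx=np.mgrid[:9,:11]; h=np.array([(w*xx).sum(),(w*yy).sum()])/w.sum()+[u0,v0]
    return onz(p,[h],z)[0,:2]
def read(sink=0.):
    s=ctrl.get_state(); F=[]; D=[]
    for _ in range(2):
        p=ctrl.camera("scene"); z=.064-sink; c=hub(p,z); r,b=dial(p,z,c); D.append([r[0],b[0],r[1],b[1]]); F.append(ctrl.get_state()["force"])
    D=np.median(D,0)
    print("t",ctrl.get_state()["time_s"],"tcp",s["eef_pos"].round(4),"F",np.mean(F,0).round(2),"hub",c.round(4),"red,needle deg",D.round(1),"needle short of red by rad",round(np.radians((D[1]-D[0]+180)%360-180),3))
    return p
E
python3 - <<'E'
from h import *
read(.001)
q={"img":np.load("scene2.npy")}; p=ctrl.camera("scene"); p["img"]=q["img"]; c=hub(p,.063); print("before",c,dial(p,.063,c))
E
```

```text
t 14.7 tcp [ 0.5227 -0.2102  0.13  ] F [ 0.48 -0.51  2.95] hub [ 0.513  -0.1099] red,needle deg [343.3  54.7  76.7  22.3] needle short of red by rad 1.246
before [ 0.5108256  -0.11120431] [(np.float64(345.0640419222143), np.float64(79.64285714285715)), (np.float64(76.67502612330199), np.float64(14.761904761904763))]
```

send_rows(increments=[[255,0,0,0.002,0],[255,0,0,0.002,0],[255,0,0,0.002,0],[255,0,0,0.002,0],[255,0,0,0.001,0],[255,0,0,0.001,0],[255,0,0,0,0],[255,0,0,0,0]])

```text
time_s: 15.55
eef_pos: [0.5228, -0.2102, 0.1204]
tcp_rot: [0.0, 0.998, 0.06, 0.0]
force: [-0.2, 0.4, 9.3]
opening: 0.004
gripper_force: 4.3
```

```bash
python3 -c "
from h import *
read(.006)"
```

```text
t 15.65 tcp [ 0.5228 -0.2102  0.1204] F [-0.44 -0.47  8.87] hub [ 0.5115 -0.1113] red,needle deg [344.   16.9  82.7  24. ] needle short of red by rad 0.574
```

send_rows(increments=[[255,0,0,0.002,0],[255,0,0,0.002,0],[255,0,0,0.0015,0],[255,0,0,0.001,0],[255,0,0,0,0],[255,0,0,0,0]])

```text
time_s: 16.25
eef_pos: [0.5228, -0.2103, 0.1144]
tcp_rot: [0.0, 0.998, 0.06, 0.001]
force: [-2.2, 0.5, 11.7]
opening: 0.004
gripper_force: 6.0
```

```bash
python3 - <<'E'
from h import *
p=read(.0085)
u,v=proj(p,[.518,-.165,.08])[0]; u0,v0=int(u)-50,int(v)-37
cv2.imwrite("pics/press1.png",cv2.resize(p["img"][v0:v0+75,u0:u0+100],None,fx=8,fy=8,interpolation=cv2.INTER_CUBIC)[:,:,::-1])
E
```

```text
t 16.35 tcp [ 0.5228 -0.2103  0.1144] F [-0.91  0.22 12.67] hub [ 0.5103 -0.1122] red,needle deg [347.3 353.1 114.4  27.4] needle short of red by rad 0.101
```

View pics/press1.png

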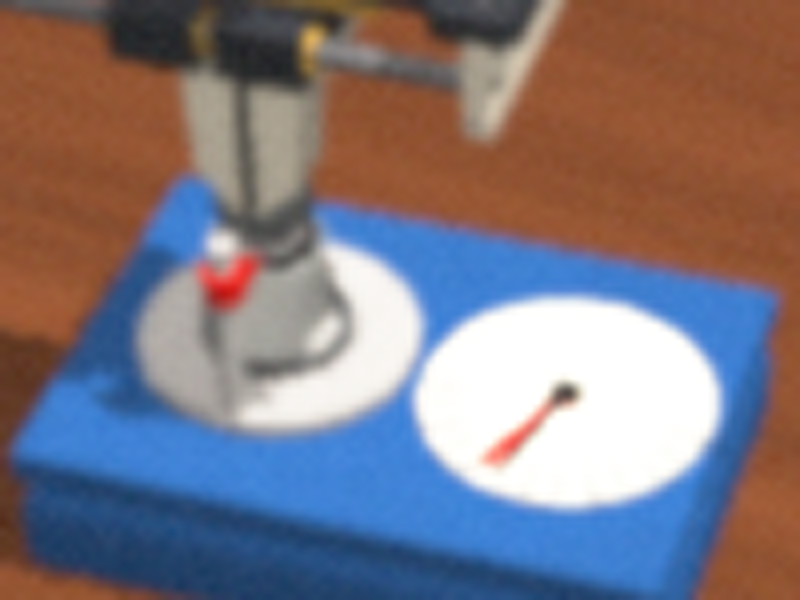

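The needle now lies just beside the red hand, seen at (500,450), and the cap is close to the blade height at (240,270). I'll advance a little and separate the two hands' profiles.

send_rows(increments=[[255,0,0,0.0008,0],[255,0,0,0.0004,0],[255,0,0,0,0],[255,0,0,0,0]])

```text
time_s: 16.75
eef_pos: [0.5228, -0.2103, 0.1133]
tcp_rot: [0.0, 0.998, 0.06, 0.001]
force: [-2.1, 0.1, 12.9]
opening: 0.003
gripper_force: 6.3
```

```bash
cat >> h.py <<'E'
def prof(p,z):
    c=hub(p,z); S=np.arange(-46,35,3.); rr=np.arange(.016,.036,.001); T=np.radians(S)[:,None]
    uv=proj(p,np.stack([c[0]+rr*np.cos(T),c[1]+rr*np.sin(T),0*T+0*rr+z],-1).reshape(-1,3)).astype(np.float32).reshape(len(S),len(rr),2)
    return S,255-cv2.remap(p["img"],uv[...,0],uv[...,1],cv2.INTER_LINEAR).astype(float).mean(1)
E
python3 - <<'E'
from h import *
p=read(.009); np.save("scene3.npy",p["img"])
S,P=prof(p,.055)
p["img"]=np.load("scene2.npy"); S,Q=prof(p,.063)
print("ang",S.astype(int).tolist()); 
for n,a in(("now",P),("bef",Q)):
    for k in(0,1): print(n,"RG"[k],a[:,k].round().astype(int).tolist())
E
```

```text
t 16.85 tcp [ 0.5228 -0.2103  0.1133] F [-2.07  0.31 12.6 ] hub [ 0.5098 -0.1126] red,needle deg [345.8 349.6  77.5  35.3] needle short of red by rad 0.067
ang [-46, -43, -40, -37, -34, -31, -28, -25, -22, -19, -16, -13, -10, -7, -4, -1, 2, 5, 8, 11, 14, 17, 20, 23, 26, 29, 32]
now R [0, 0, 0, 0, 0, 0, 0, 1, 2, 7, 16, 28, 35, 27, 13, 4, 1, 0, 0, 0, 0, 0, 0, 0, 0, 0, 0]
now G [0, 0, 0, 0, 0, 1, 2, 8, 22, 51, 86, 102, 85, 50, 21, 7, 3, 1, 0, 0, 0, 0, 0, 0, 0, 0, 0]
bef R [0, 0, 0, 0, 0, 0, 0, 0, 0, 0, 1, 1, 1, 0, 0, 0, 0, 0, 0, 0, 0, 0, 0, 0, 0, 0, 0]
bef G [0, 0, 0, 0, 0, 2, 4, 11, 28, 53, 71, 66, 44, 21, 8, 3, 1, 0, 0, 0, 0, 0, 0, 0, 0, 0, 0]
```

send_rows(increments=[[255,0,0,0.0006,0],[255,0,0,0.0004,0],[255,0,0,0,0],[255,0,0,0,0]])

```text
time_s: 17.25
eef_pos: [0.5229, -0.2103, 0.1123]
tcp_rot: [0.0, 0.998, 0.06, 0.001]
force: [-1.8, 0.6, 12.8]
opening: 0.009
gripper_force: 6.6
```

```bash
python3 - <<'E'
from h import *
p=read(.009); S,P=prof(p,.055)
r=P[:,0]; g=P[:,1]-P[:,0]; print("needle",(r*S).sum()/r.sum(),"red",(g*S).sum()/g.sum(), r.sum(),g.sum(), r.round().astype(int).tolist(), g.round().astype(int).tolist())
u,v=proj(p,[.525,-.205,.1])[0]; u0,v0=int(u)-25,int(v)-20; S=16
im=cv2.resize(p["img"][v0:v0+36,u0:u0+48],None,fx=S,fy=S,interpolation=cv2.INTER_CUBIC)
cv2.imwrite("pics/mark1.png",im[:,:,::-1])
E
```

```text
t 17.35 tcp [ 0.5229 -0.2103  0.1123] F [-1.49  0.62 12.74] hub [ 0.5103 -0.1122] red,needle deg [345.3 346.1  58.5  24.2] needle short of red by rad 0.014
needle -14.103059581320451 red -14.74 93.14999999999995 237.50000000000009 [0, 0, 0, 0, 0, 0, 0, 2, 5, 13, 23, 25, 16, 7, 2, 0, 0, 0, 0, 0, 0, 0, 0, 0, 0, 0, 0] [0, 0, 0, 0, 0, 1, 3, 9, 21, 39, 51, 47, 33, 19, 8, 3, 1, 0, 0, 0, 0, 0, 0, 0, 0, 0, 0]
```

View pics/mark1.png

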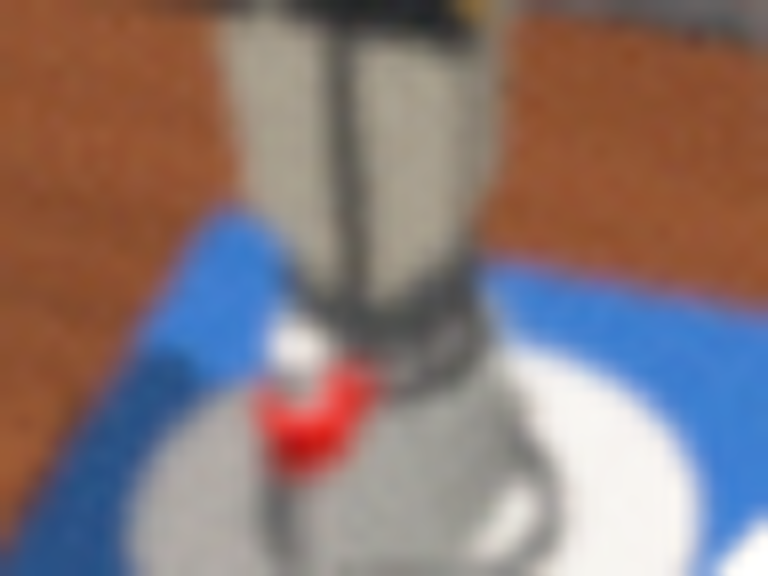

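The needle is on the red hand, about 0.01 rad short, and the blade tip at (365,375) is at the cap's top. I'll hold.

send_rows(increments=[[255,0,0,0.0001,0],[255,0,0,0,0],[255,0,0,0,0],[255,0,0,0,0],[255,0,0,0,0],[255,0,0,0,0],[255,0,0,0,0],[255,0,0,0,0],[255,0,0,0,0],[255,0,0,0,0]])

```text
time_s: 18.35
eef_pos: [0.5229, -0.2103, 0.1123]
tcp_rot: [0.0, 0.998, 0.06, 0.001]
force: [-2.1, 1.5, 13.2]
opening: 0.004
gripper_force: 6.6
```

```bash
python3 - <<'E'
from h import *
p=read(.009)
for _ in range(2):
    S,P=prof(p,.055); r=P[:,0]; g=P[:,1]-P[:,0]; print("needle",(r*S).sum()/r.sum(),"red",(g*S).sum()/g.sum(),r.sum()); p=ctrl.camera("scene")
E
```

```text
t 18.45 tcp [ 0.5229 -0.2103  0.1123] F [-2.4   0.39 13.79] hub [ 0.5104 -0.1122] red,needle deg [345.3 345.8  55.6  27.4] needle short of red by rad 0.008
needle -14.369070208728653 red -14.702239789196312 105.40000000000003
needle -14.229956793086895 red -14.638157894736844 104.15
```

send_rows(increments=[[255,0,0,0,0],[255,0,0,0,0],[255,0,0,0,0],[255,0,0,0,0],[255,0,0,0,0],[255,0,0,0,0],[255,0,0,0,0],[255,0,0,0,0]])

```text
time_s: 19.35
eef_pos: [0.5229, -0.2103, 0.1123]
tcp_rot: [0.0, 0.998, 0.06, 0.001]
force: [-1.7, 0.1, 14.1]
opening: 0.003
gripper_force: 6.6
```

send_rows(increments=[[255,0,0,-0.003,0],[255,0,0,-0.004,0],[255,0,0,-0.004,0],[255,0,0,-0.004,0],[255,0,0,-0.004,0],[255,0,0,-0.004,0],[255,0,0,-0.01,0],[255,0,0,-0.03,0],[255,0,0,-0.03,0],[255,0,0,-0.02,0]])

```text
time_s: 20.35
eef_pos: [0.5223, -0.2099, 0.2257]
tcp_rot: [0.0, 0.998, 0.06, 0.0]
force: [0.5, -0.5, -0.8]
opening: 0.006
gripper_force: 0.0
```

send_rows(increments=[[255,0,0,-0.02,0],[255,0,0,-0.02,0],[255,0,0,0,0],[255,0,0,0,0],[255,0,0,0,0]])

```text
time_s: 20.85
eef_pos: [0.5212, -0.2097, 0.2626]
tcp_rot: [-0.001, 0.998, 0.06, -0.001]
force: [0.5, -0.2, 0.9]
opening: 0.0
gripper_force: 0.0
```

```bash
python3 - <<'E'
from h import *
p=read(.001)
save(p,"end.png",(100,100,420,340),2.4)
E
```

```text
t 20.95 tcp [ 0.5212 -0.2097  0.2626] F [ 0.27 -0.16 -0.51] hub [ 0.5108 -0.1112] red,needle deg [345.   76.6  80.1  15.2] needle short of red by rad 1.599
```

View pics/end.png

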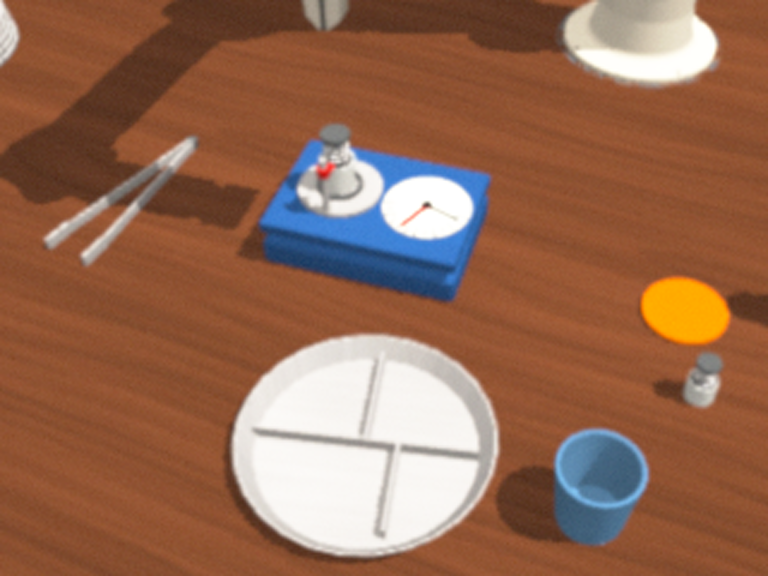

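The spring stands upright in the seat at (338,165), the needle is back near its start, and the thali, cup and tongs look undisturbed.

```bash
python3 -c "
from rig import ctrl
print(ctrl.sign_off())"
```

```text
the job is handed in; nothing more can be done
None
```

The job is handed in: the spring unit was seated and let go, pressed until the needle read within about 0.01 rad of the red hand (cap level with the red mark by eye), held about 2 s without passing the hand in any reading, then let up and left standing, with the thali, cup and tongs not touched.

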